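# Open the former box by feeling for its pull groove

## Robot

A 7-joint arm with a two-finger parallel gripper is mounted at the origin on the work surface. World frame = base frame: x ahead of the robot, y to its left, z up, the work surface at z = 0. Lengths are in m, angles in rad, forces in N, time in s.
With the tool pointing down it reaches from about 0.35 to 0.9 m from the base axis. Payload 8.1 kg.
Tool frame: the origin (TCP) lies between the finger pads; the fingertips stand 17 mm ahead of it and the grasp point (between the pads) lies 2 mm behind it; z points along the fingers, y is the direction in which the jaws open and shut (so a half turn about z gives the same grasp; the last joint's range is limited). The gripper opens to 92 mm and grips with 3 to 60 N. Pads are 19 mm wide; open, the fingers measure 130 mm over their backs; the gripper's body (75 mm by 190 mm) begins 47 mm behind the grasp point.
Start: joints at [1.119, 0.434, 0.025, 1.573, -0.012, 1.134, -0.075], TCP at [0.214, -0.587, 0.244] pointing down, gripper open.
Joint ranges: [-2.62, 2.62], [-0.44, 2.09], [-1.27, 1.32], [0.08, 2.57], [-1.32, 4.46], [0.12, 2], [-2.74, 2.74]. Speed limits (rad/s): [2.22, 2.22, 3.01, 3.01, 3.14, 3.14, 3.14].

## Interface

Orientations are given as a rotation vector (axis times angle).
In Python, from cell import arm gives the robot as it stands. The module is installed in compiled form; this text tells all that it offers.
- The arm moves only by the shell command python3 -m crank 'ROWS' [FORCE]. ROWS is JSON, a list of rows, each a list of 5 numbers: the opening, from 0 (shut) to 1 (fully open), then the shift along the world's x, y, z normalised to -1 to 1, where 1 is 40 cm, then the turn about the world's z normalised to -1 to 1, where 1 is 60 degrees. In form: [[fingers, tx, ty, tz, twist], ...]. A call has exactly 8 rows; each row shifts and turns the commanded pose from where the row before left it; what a row does not reach is not made up. A row lasts 1/12 s, in which the tool goes at most 41.7 mm and 7.16 degrees, less where a joint would pass 70% of its speed; a pose out of reach is approached as far as the arm can. A call with a number of a shift or a turn outside -1 to 1 is refused whole. A call with a gripper value outside its range is refused whole. The fingers move at their own pace and stop on an object; FORCE is the grip in N (left out, the last holds). Time passes only in rows, so rows that do not move let the fingers close, or fill a call up. It gives the time, the measured TCP pose, the force and the opening at its end, in the units of the state.
- arm.observe(): the state, without advancing time (a new reading comes with each control period).
- arm.get_image(name): name is "scene" or "top" or "wrist"; returns the picture (400x640x3 uint8, red, green, blue); there is no depth.
- arm.get_calibration(name): a dict with "intrinsics" (3x3 intrinsics, pixels), "extrinsics" (4x4, takes a point from camera to world coordinates). Camera axes: x right, y down, z forward; pixel columns grow to the right and rows downward; lengths in m; the calibration is good to about 2 mm. A picture is of the moment at which its call begins: read the wrist's pose just before it. get_calibration takes no time and is no camera call; for the wrist camera it gives the pose at the moment of the call.
- arm.sign_off(): hands the job in, once; it reports no verdict.
The state is a dict: "clock": time; "joints": joint angles; "dq": joint speeds; "joint_efforts": joint torques, N m; "position": TCP position; "ee_rot": TCP orientation; "force": force on the tool from outside, world axes, zero at the start; "ft_torque": the same for the moment, N m; "width": opening from 0.0 (shut) to 1.0 (fully open).
Only numpy, scipy, OpenCV 4.12 (cv2) and the standard library are available. Lean on these libraries where they do the work, as an engineer would, in place of code of your own. Each camera call takes 0.05 s, during which the arm holds its last target.

## Task

The sliding lid of the beech box of ring-bender formers has no knob, only a narrow pull groove that is felt rather than seen. Take the flat scraper from the tool block, set its tip on the closed lid and draw it lightly along until it drops into the groove, stop there with the lid still shut, then draw the lid all the way open with the scraper. Slide the scraper back into its slot, upright and fully home, and let go; keep the gripper itself off the box and leave the jar, the dish and the hammer alone.

Things in the scene. Friction and masses are not known exactly. Their poses are not given: they have to be found in the camera images.
- scraper: Flat scraper standing tip down in the tool block, about 70 g. Steel blade 18 mm wide, 2.5 mm thick, square edge, showing 50 mm below the handle. Origin: middle of the blade's working edge (the tip); z runs up through the handle, x is across the thickness, y across the width. Half a turn about z makes no difference.
- scraper_grip (a point): Middle of the scraper's blue handle, 85 mm above the tip, the best place to grip, across the 14 mm thickness (x). The handle is 14 mm (x) by 28 mm (y), 75 mm long, from 50 to 125 mm above the tip. Axes as the scraper.
- tool_block: Dark wooden block that stays put, 60 mm (x) by 130 mm (y) by 60 mm high, origin at the centre of its underside. Its one slot, for the scraper, is centred at x = 0, y = +30 mm and runs along y. Three thin needle files with coloured handles stand in it at y = -22 to -50 mm, tops 116 mm above the bench.
- scraper_slot (a point): Centre of the slot's mouth, level with the block's top, 60 mm above the bench; axes as the tool block. The slot is 6 mm (x) by 24 mm (y), open down to the bench, with a 2 mm bevel round its mouth. With the scraper home the handle's shoulder rests on the block and the tip is 50 mm below this point.
- die_box: Beech box of ring-bender formers that stays put, 214 mm long (x), 124 mm wide (y), 64 mm high. Origin on the bench, under the middle of the closed lid. The end where the lid comes out is at -x, towards the robot; at +x a wall as high as the box stops the closed lid.
- die_box_lid (a joint): How far the lid is drawn out, in m: 0 shut (as at the start), 0.10 at its stop. It slides to the box's -x, stays where it is left and takes about 3 N to move. Rubbing on the lid towards -x may drag it open; rubbing towards +x only holds it shut.
- lid_mid (a point): Centre of the lid's top, 59 mm above the bench; moves with the lid; axes as the box. The lid is flat, 204 mm (x) by 104 mm (y), with a 32 mm batten across each end, flush with the smooth panel between. The pull groove runs across the panel (along y): 6 mm wide (x), 5.5 mm deep, square sides, y = -28 to +28 mm. Its centre line differs from start to start, within x = -35 to -5 mm.
- jar: Amber glass jar with a brass lid, 52 mm across, 65 mm high, origin at the centre of its underside. To be left alone.
- dish: White ceramic dish, 90 mm across, 30 mm high, origin at the centre of its underside. To be left alone.
- hammer: Small hammer lying along its x, 220 mm long, about 30 mm high; origin at the middle of the handle, on the bench. To be left alone.

How it is judged:
By the outcome, as a careful person would: the job done as asked, in the order asked, and still so for the second after the job is handed in, with the robot touching nothing.
It also fails if it takes over 72 s, if anything falls off the work surface, if the arm or the gripper's body presses on something with over 40 N, if the wrist force passes 120 N, or if a joint passes its speed limit or range.

## Working session

There is one attempt and no reset: what is moved stays moved. The work goes in short steps, Python scripts to look and compute and a shell command to move; the robot and the scene stay as the last step left them, time stands still between calls to the robot, and variables do not carry over. Pictures are saved under pics/ and viewed, and the job is handed in when it is done.

```bash
mkdir -p pics; python3 - <<'E'
from cell import arm
import cv2,numpy as np
s=arm.observe(); print(s)
for n in ["scene","top","wrist"]:
    c=arm.get_calibration(n); print(n,np.round(c["intrinsics"],2).tolist(),np.round(c["extrinsics"],4).tolist())
    cv2.imwrite(f"pics/{n}0.png",arm.get_image(n)[:,:,::-1])
E
```

```text
{'clock': 0.0, 'joints': array([ 1.11941314,  0.43519949,  0.02498738,  1.57406074, -0.01163845,
        1.13401546, -0.07507973]), 'dq': array([ 0.00084063,  0.00135262, -0.0019851 ,  0.00147143,  0.00120335,
       -0.00084403, -0.00097142]), 'joint_efforts': array([ 1.01570124e-03, -6.67853594e+01,  9.84716155e-01, -3.14464509e+01,
       -6.05958723e-02,  4.28342598e-02,  1.69063956e-04]), 'position': array([ 0.21338827, -0.58694113,  0.24297377]), 'ee_rot': array([-3.09249458e+00, -5.44714426e-01,  5.88921159e-04]), 'force': array([-0.30284182, -0.23941228, -0.37783712]), 'ft_torque': array([ 0.00466767,  0.03971642, -0.01450647]), 'width': 0.9977490736415948}
scene [[420.25, 0.0, 322.23], [0.0, 420.25, 194.43], [0.0, 0.0, 1.0]] [[0.4314, 0.6835, -0.5888, 1.2878], [0.9021, -0.334, 0.2733, -0.3229], [-0.0099, -0.6491, -0.7606, 0.979], [0.0, 0.0, 0.0, 1.0]]
top [[403.58, 0.0, 324.92], [0.0, 403.58, 205.68], [0.0, 0.0, 1.0]] [[-0.0284, -0.9951, 0.0947, 0.475], [-0.9993, 0.0307, 0.0225, -0.0257], [-0.0253, -0.094, -0.9953, 1.4619], [0.0, 0.0, 0.0, 1.0]]
wrist [[308.05, 0.0, 314.45], [0.0, 308.05, 199.72], [0.0, 0.0, 1.0]] [[0.3408, -0.9037, -0.2592, 0.2824], [-0.9401, -0.3282, -0.0919, -0.5621], [-0.002, 0.275, -0.9614, 0.3845], [0.0, 0.0, 0.0, 1.0]]
```

View pics/top0.png

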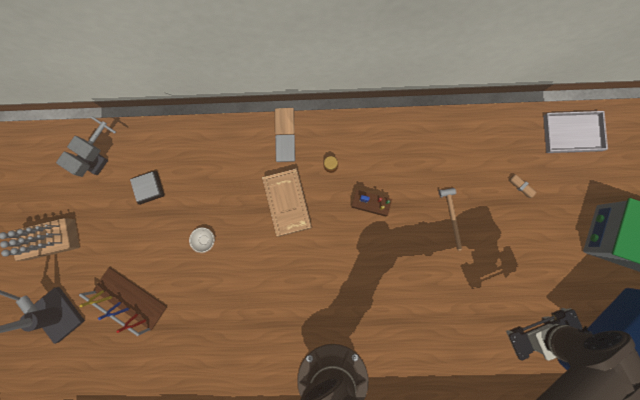

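View pics/scene0.png

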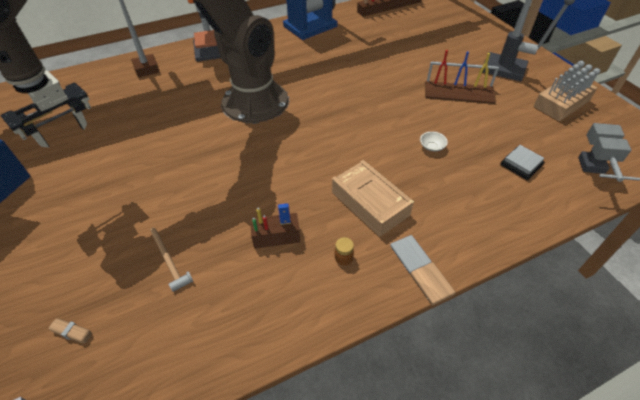

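View pics/wrist0.png

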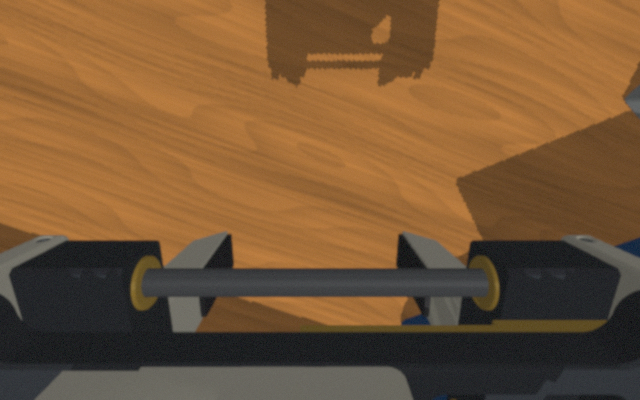

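```bash
cat > h.py <<'E'
import cv2,numpy as np,sys
from cell import arm
def ray(n,u,v,z,c=None):
    c=c or arm.get_calibration(n); K=c["intrinsics"];T=c["extrinsics"]
    d=T[:3,:3]@np.linalg.inv(K)@np.array([u,v,1.]); o=T[:3,3]
    return o+d*(z-o[2])/d[2]
def proj(n,p,c=None):
    c=c or arm.get_calibration(n); q=np.linalg.inv(c["extrinsics"])@np.append(p,1.)
    w=c["intrinsics"]@q[:3]; return w[:2]/w[2]
def crop(src,x0,y0,x1,y1,k,out):
    im=cv2.imread(src)[y0:y1,x0:x1]; cv2.imwrite(out,cv2.resize(im,None,fx=k,fy=k,interpolation=cv2.INTER_CUBIC))
E
python3 - <<'E'
from h import *
crop("pics/top0.png",250,150,410,250,5,"pics/top0c.png")
crop("pics/scene0.png",240,150,420,270,4.4,"pics/scene0c.png")
E
```

```text
(no output)
```

View pics/top0c.png

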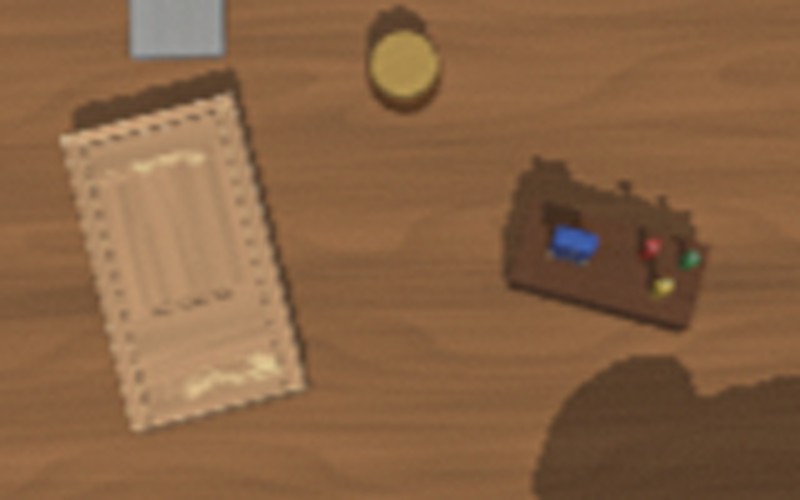

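View pics/scene0c.png

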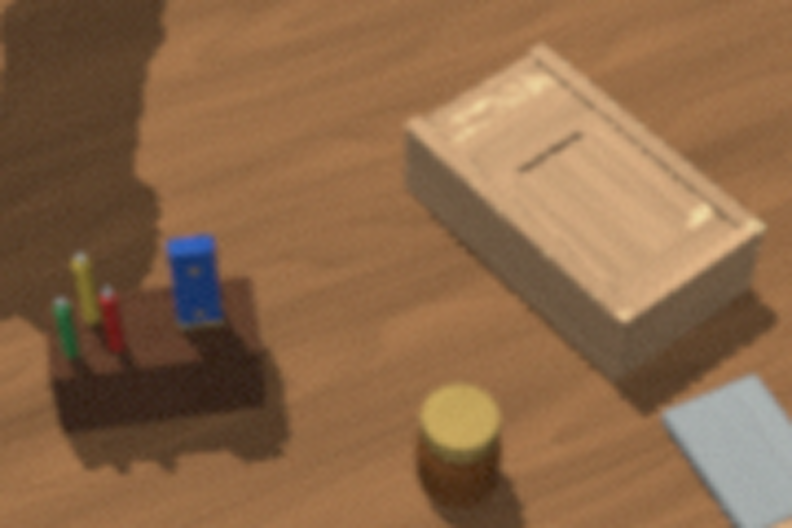

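```bash
python3 - <<'E'
from h import *
f=lambda u,v:(250+(u+.5)/5-.5,150+(v+.5)/5-.5)
g=lambda u,v:(240+(u+.5)/4.4-.5,150+(v+.5)/4.4-.5)
print("box top");
P=[ray("top",*f(*p),.064) for p in [(62,138),(235,95),(305,387),(135,432)]]
for p in P: print(p.round(4))
P=[ray("scene",*g(*p),.064) for p in [(410,122),(542,46),(762,228),(624,320)]]
for p in P: print(p.round(4))
print("groove?");
for p in [(152,312),(232,292)]: print(ray("top",*f(*p),.059).round(4))
for p in [(520,171),(581,133)]: print(ray("scene",*g(*p),.059).round(4))
print("handle top", ray("top",*f(576,240),.135).round(4), ray("scene",*g(192,240),.135).round(4))
print("block")
for p in [(52,320),(60,375),(262,348),(248,283)]: print(ray("scene",*g(*p),.06).round(4))
for p in [(510,285),(684,328),(706,245)]: print(ray("top",*f(*p),.06).round(4))
print("files")
for p in [(651,246),(690,259),(662,287)]: print(ray("top",*f(*p),.114).round(4))
print("jar",ray("top",*f(404,65),.065).round(4))
from scipy.spatial.transform import Rotation as R
print(R.from_rotvec(arm.observe()["ee_rot"]).as_matrix().round(3))
E
```

```text
box top
[0.7154 0.2243 0.064 ]
[0.742  0.1018 0.064 ]
[0.5354 0.0576 0.064 ]
[0.5077 0.1764 0.064 ]
[0.5332 0.0627 0.064 ]
[0.509  0.1777 0.064 ]
[0.7148 0.2237 0.064 ]
[0.7393 0.1069 0.064 ]
groove?
[0.5912 0.1637 0.059 ]
[0.6035 0.1074 0.059 ]
[0.6005 0.1105 0.059 ]
[0.5887 0.1637 0.059 ]
handle top [ 0.624  -0.1281  0.135 ] [ 0.62   -0.1248  0.135 ]
block
[ 0.5819 -0.2093  0.06  ]
[ 0.6234 -0.2187  0.06  ]
[ 0.6585 -0.1008  0.06  ]
[ 0.6085 -0.0886  0.06  ]
[ 0.6023 -0.0868  0.06  ]
[ 0.5687 -0.2063  0.06  ]
[ 0.6261 -0.224   0.06  ]
files
[ 0.6208 -0.1797  0.114 ]
[ 0.6112 -0.2053  0.114 ]
[ 0.593  -0.1859  0.114 ]
jar [ 0.7593 -0.0177  0.065 ]
[[ 0.94   0.342 -0.   ]
 [ 0.342 -0.94   0.001]
 [-0.    -0.001 -1.   ]]
```

```bash
python3 -m crank '[[1,0.06,0.07,0.01,0.055],[1,0.064,0.072,0.01,0.055],[1,0.064,0.072,0.01,0.055],[1,0.064,0.072,0,0.055],[1,0.064,0.072,0,0.055],[1,0.064,0.072,0,0.055],[1,0.064,0.072,0,0.055],[1,0.064,0.072,0,0.055]]' 30
python3 -m crank '[[1,0.064,0.072,0,0.055],[1,0.064,0.072,0,0.055],[1,0.064,0.072,0,0.055],[1,0.064,0.072,0,0.055],[1,0.064,0.072,0,0.055],[1,0.064,0.072,0,0.055],[1,0.064,0.072,0,0.055],[1,0.064,0.072,0,0.065]]'
python3 - <<'E'
from h import *
import json
c=arm.get_calibration("wrist"); s=arm.observe()
np.savez("pics/w1.npz",K=c["intrinsics"],T=c["extrinsics"])
cv2.imwrite("pics/w1.png",arm.get_image("wrist")[:,:,::-1]); print(s["position"],s["joints"].round(2),s["force"])
from scipy.spatial.transform import Rotation as R
M=R.from_rotvec(s["ee_rot"]).as_matrix(); print(np.degrees(np.arctan2(M[1,1],M[0,1])), M.round(3))
E
```

```text
clock: 0.82
position: [0.4176, -0.3561, 0.2557]
ee_rot: [2.886, 1.241, -0.0]
force: [1.6, -0.3, 0.4]
width: 1.003
clock: 1.48
position: [0.6224, -0.1259, 0.2555]
ee_rot: [-2.517, -1.88, 0.001]
force: [0.1, -0.4, 0.4]
width: 0.999
[ 0.62242076 -0.12592227  0.25552064] [ 0.35  0.47 -0.35  1.51  0.17  1.19 -0.32] [ 0.13213419 -0.41979942  0.35288381]
-16.484668633473067 [[ 0.284  0.959 -0.   ]
 [ 0.959 -0.284 -0.   ]
 [-0.    -0.    -1.   ]]
```

View pics/w1.png

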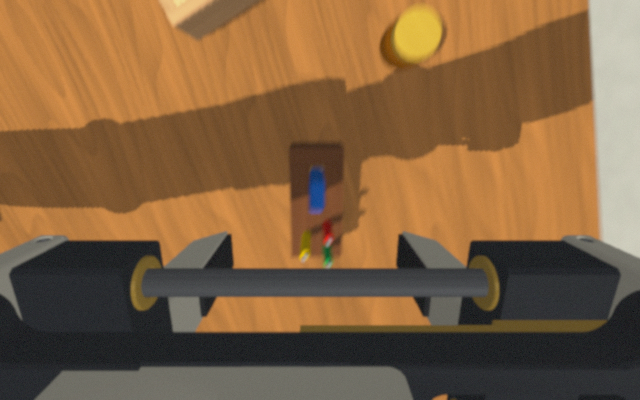

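```bash
python3 - <<'E'
from h import *
crop("pics/w1.png",270,130,370,280,4,"pics/w1c.png")
E
```

```text
(no output)
```

View pics/w1c.png

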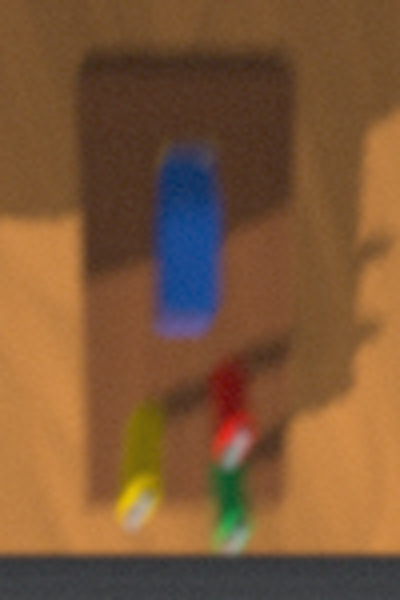

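```bash
python3 - <<'E'
from h import *
d=np.load("pics/w1.npz"); c={"intrinsics":d["K"],"extrinsics":d["T"]}
f=lambda u,v:(270+(u+.5)/4-.5,130+(v+.5)/4-.5)
for p,z in [((188,268),.135),((157,331),.135),((221,331),.135),((188,145),.06),((80,60),.06),((295,60),.06),((85,505),.06),((282,505),.06)]: print(p,ray("w",*f(*p),z,c).round(4))
t=np.array([.62242,-.12592,.2555]); print(proj("w",t,c),proj("w",[t[0],t[1],.135],c))
a=np.radians(-16.5)
# predicted handle top corners given centre=TCP xy
E
```

```text
(188, 268) [ 0.624  -0.1246  0.135 ]
(157, 331) [ 0.6132 -0.1366  0.135 ]
(221, 331) [ 0.6269 -0.1407  0.135 ]
(188, 145) [ 0.6285 -0.1107  0.06  ]
(80, 60) [ 0.607  -0.0801  0.06  ]
(295, 60) [ 0.6628 -0.0967  0.06  ]
(85, 505) [ 0.5681 -0.2064  0.06  ]
(282, 505) [ 0.6247 -0.2232  0.06  ]
[315.73765191 262.75384123] [315.36982211 198.50018045]
```

```bash
python3 -m crank '[[1,0.004,0.003,-0.07,0],[1,0,0,-0.09,0],[1,0,0,-0.09,0],[1,0,0,-0.09,0],[1,0,0,-0.06,0],[1,0,0,-0.006,0],[1,0,0,0,0],[1,0,0,0,0]]' 40
python3 -m crank '[[0,0,0,0,0],[0,0,0,0,0],[0,0,0,0,0],[0,0,0,0,0],[0,0,0,0,0],[0,0,0,0,0],[0,0,0,0,0],[0,0,0,0,0]]' 40
python3 - <<'E'
from h import *
s=arm.observe(); print({k:np.round(v,3) for k,v in s.items()})
E
```

```text
clock: 2.2
position: [0.624, -0.1263, 0.0948]
ee_rot: [2.519, 1.876, 0.002]
force: [0.3, 0.0, 0.5]
width: 1.001
clock: 2.87
position: [0.6232, -0.1261, 0.0933]
ee_rot: [-2.519, -1.877, 0.0]
force: [-0.7, 0.3, 0.1]
width: 0.467
{'clock': np.float64(2.867), 'joints': array([ 0.329,  0.626, -0.322,  1.68 ,  0.244,  0.875, -0.383]), 'dq': array([-0.001,  0.001,  0.   , -0.001, -0.   , -0.001,  0.002]), 'joint_efforts': array([ 9.0000e-03, -7.3985e+01, -5.5900e+00, -2.5911e+01, -5.6000e-02,
        7.0000e-03,  0.0000e+00]), 'position': array([ 0.623, -0.126,  0.093]), 'ee_rot': array([-2.519, -1.877,  0.   ]), 'force': array([-0.694,  0.323,  0.109]), 'ft_torque': array([ 0.004, -0.097, -0.044]), 'width': np.float64(0.467)}
```

```bash

python3 -m crank '[[0,0,0,0,0],[0,0,0,0,0],[0,0,0,0,0],[0,0,0,0,0],[0,0,0,0,0],[0,0,0,0,0],[0,0,0,0,0],[0,0,0,0,0]]' 40
python3 - <<'E'
from h import *
s=arm.observe(); print({k:np.round(v,4) for k,v in s.items() if k in("position","force","ft_torque","width")})
E
```

```text
clock: 3.53
position: [0.6232, -0.1262, 0.0933]
ee_rot: [-2.519, -1.877, 0.0]
force: [0.2, 0.4, -0.9]
width: 0.152
{'position': array([ 0.6232, -0.1262,  0.0933]), 'force': array([ 0.1983,  0.3966, -0.8802]), 'ft_torque': array([ 0.0132, -0.0517, -0.0021]), 'width': np.float64(0.152)}
```

```bash

python3 -m crank '[[0,0,0,0.02,0],[0,0,0,0.03,0],[0,0,0,0.04,0],[0,0,0,0.05,0],[0,0,0,0.05,0],[0,0,0,0.05,0],[0,0,0,0.04,0],[0,0,0,0,0]]' 40
python3 - <<'E'
from h import *
s=arm.observe(); print({k:np.round(v,4) for k,v in s.items() if k in("position","force","ft_torque","width")})
for n in ["scene","wrist"]: cv2.imwrite(f"pics/{n}2.png",arm.get_image(n)[:,:,::-1])
crop("pics/scene2.png",240,120,420,270,4.4,"pics/scene2c.png")
E
```

```text
clock: 4.2
position: [0.6253, -0.1261, 0.2105]
ee_rot: [2.515, 1.874, 0.008]
force: [0.3, -0.1, -0.3]
width: 0.154
{'position': array([ 0.6253, -0.1261,  0.2105]), 'force': array([ 0.3026, -0.1017, -0.2539]), 'ft_torque': array([-0.0267, -0.1084, -0.0444]), 'width': np.float64(0.1538)}
```

View pics/scene2c.png

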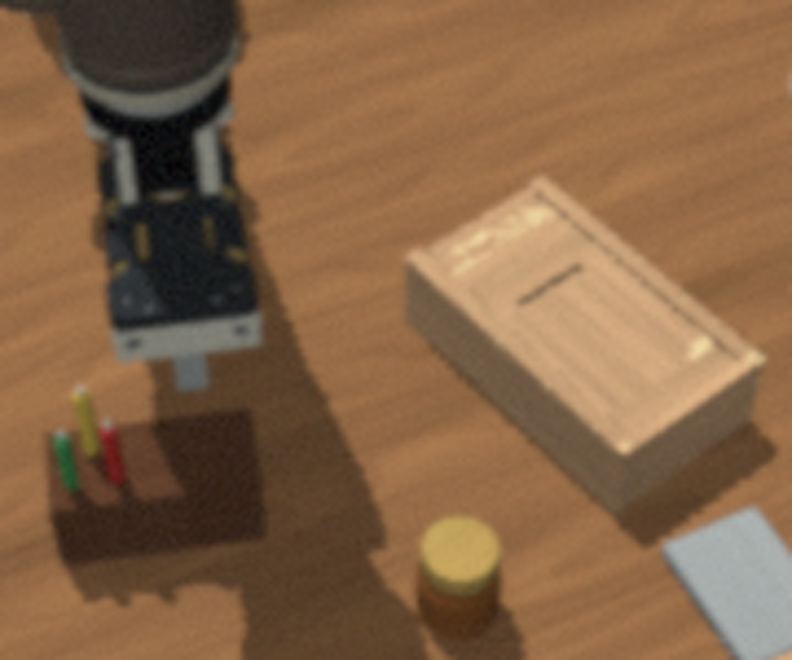

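View pics/wrist2.png

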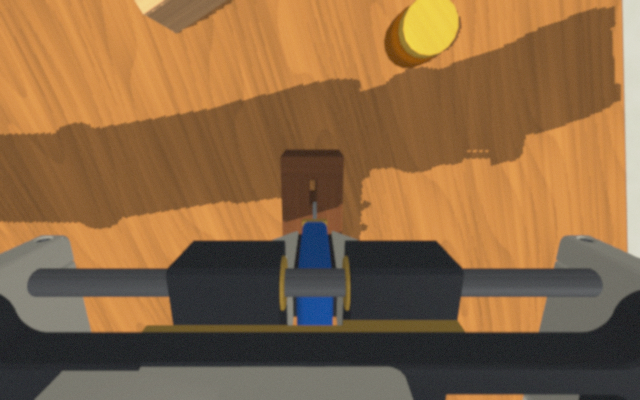

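```bash

python3 -m crank '[[0,-0.014,0.052,0,0.061],[0,-0.014,0.052,0,0.061],[0,-0.014,0.052,0,0.061],[0,-0.014,0.052,0,0.061],[0,-0.014,0.052,0,0.061],[0,-0.014,0.052,0,0.06],[0,-0.014,0.052,0,0.06],[0,-0.014,0.052,0,0.06]]' 40
python3 - <<'E'
from h import *
c=arm.get_calibration("wrist"); s=arm.observe()
np.savez("pics/w3.npz",K=c["intrinsics"],T=c["extrinsics"])
cv2.imwrite("pics/w3.png",arm.get_image("wrist")[:,:,::-1]); print(s["position"],s["joints"].round(2),s["force"])
from scipy.spatial.transform import Rotation as R
M=R.from_rotvec(s["ee_rot"]).as_matrix(); print(np.degrees(np.arctan2(M[1,1],M[0,1])), M.round(3))
E
```

```text
clock: 4.97
position: [0.5776, 0.0425, 0.2054]
ee_rot: [1.958, 2.456, 0.0]
force: [-0.1, -0.6, -0.2]
width: 0.15
[0.57763374 0.04253578 0.20538674] [ 0.2   0.45 -0.51  1.7   0.25  1.05 -0.17] [-0.12841346 -0.58204119 -0.22462807]
12.867500685778657 [[-0.223  0.975  0.   ]
 [ 0.975  0.223 -0.   ]
 [-0.     0.    -1.   ]]
```

View pics/w3.png

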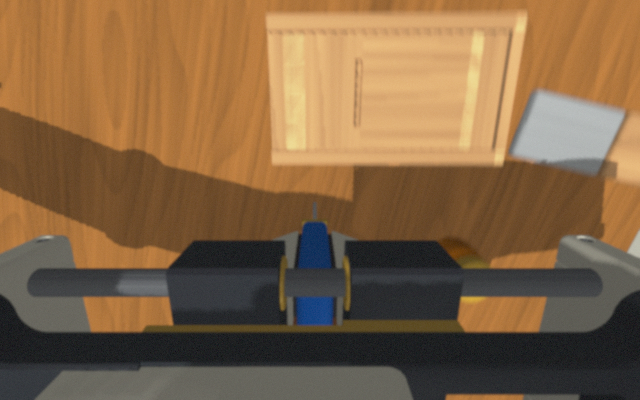

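```bash
python3 - <<'E'
from h import *
crop("pics/w3.png",255,0,535,220,2.8,"pics/w3c.png")
E
```

```text
(no output)
```

View pics/w3c.png

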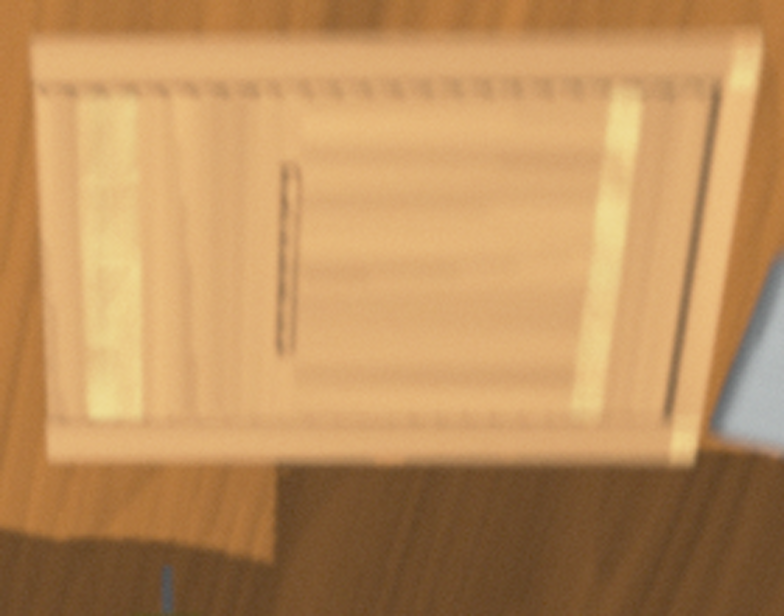

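```bash
python3 - <<'E'
from h import *
d=np.load("pics/w3.npz"); c={"intrinsics":d["K"],"extrinsics":d["T"]}
f=lambda u,v:(255+(u+.5)/2.8-.5,(v+.5)/2.8-.5)
P=[ray("w",*f(*p),.064,c) for p in [(32,40),(760,32),(693,465),(48,463)]]
for p in P: print(p.round(4))
cen=np.mean(P,0); ax=(P[1]+P[2]-P[0]-P[3]); yaw=np.arctan2(ax[1],ax[0]); ay=P[0]+P[1]-P[2]-P[3]
print(cen, np.degrees(yaw),np.degrees(np.arctan2(-ay[0],ay[1])),[np.linalg.norm(P[i]-P[(i+1)%4]) for i in range(4)])
ex=np.array([np.cos(yaw),np.sin(yaw)]); ey=np.array([-ex[1],ex[0]])
for p in [(290,163),(288,353),(280,258),(296,258),(42,258),(690,258),(285,90),(285,428)]:
    q=ray("w",*f(*p),.059,c)[:2]; r=q-cen[:2]; print(p,q.round(4),"box-centre frame",(r@ex*1e3).round(1),(r@ey*1e3).round(1))
# tip prediction
print(proj("w",[.57763,.04253,.2054-.0833],c))
E
```

```text
[0.505  0.1806 0.064 ]
[0.7107 0.2295 0.064 ]
[0.7404 0.1063 0.064 ]
[0.5325 0.0596 0.064 ]
[0.62215185 0.1439945  0.064     ] 13.000425717557068 13.189151080495064 [np.float64(0.21143071111551576), np.float64(0.1267078223435216), np.float64(0.21314321603199385), np.float64(0.12403946611383738)]
(290, 163) [0.5872 0.1663] box-centre frame -29.0 29.6
(288, 353) [0.6013 0.1114] box-centre frame -27.6 -27.1
(280, 258) [0.5913 0.139 ] box-centre frame -31.2 2.1
(296, 258) [0.5962 0.1401] box-centre frame -26.1 2.1
(42, 258) [0.5181 0.1224] box-centre frame -106.3 2.3
(690, 258) [0.7174 0.1677] box-centre frame 98.1 1.7
(285, 90) [0.5805 0.1855] box-centre frame -31.2 49.8
(285, 428) [0.6066 0.0877] box-centre frame -27.8 -51.4
[315.43980927 212.09573782]
```

```bash

python3 -m crank '[[0,-0.002,0.045,0,0.002],[0,-0.002,0.045,0,0],[0,-0.002,0.045,-0.02,0],[0,-0.002,0.045,-0.04,0],[0,-0.002,0.045,-0.04,0],[0,0,0.004,-0.033,0],[0,0,0,0,0],[0,0,0,0,0]]' 40
python3 - <<'E'
from h import *
s=arm.observe(); print({k:np.round(v,4) for k,v in s.items() if k in("position","force","ft_torque","width")})
cv2.imwrite("pics/s4.png",arm.get_image("scene")[:,:,::-1]);cv2.imwrite("pics/w4.png",arm.get_image("wrist")[:,:,::-1])
crop("pics/s4.png",300,120,430,240,5,"pics/s4c.png")
E
```

```text
clock: 5.68
position: [0.5738, 0.1322, 0.1517]
ee_rot: [-1.961, -2.453, 0.002]
force: [0.1, -0.6, -0.1]
width: 0.154
{'position': array([0.5738, 0.1322, 0.1517]), 'force': array([ 0.0672, -0.5992, -0.1452]), 'ft_torque': array([-0.0427, -0.1018, -0.0235]), 'width': np.float64(0.1537)}
```

View pics/s4c.png

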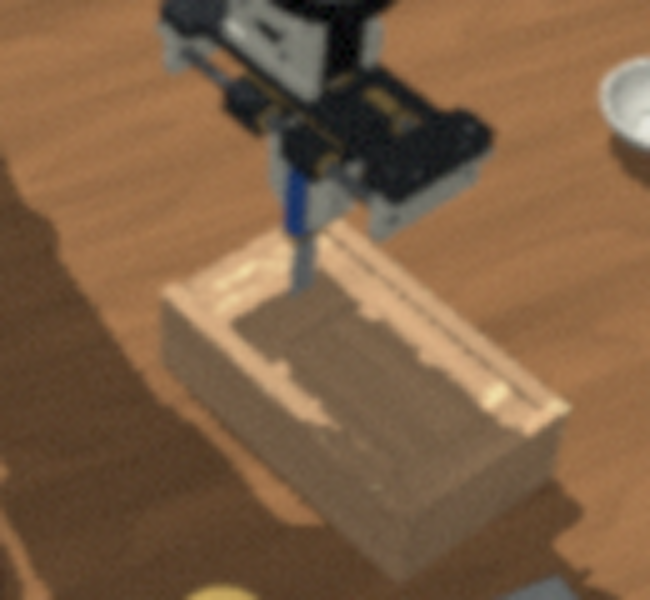

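View pics/w4.png

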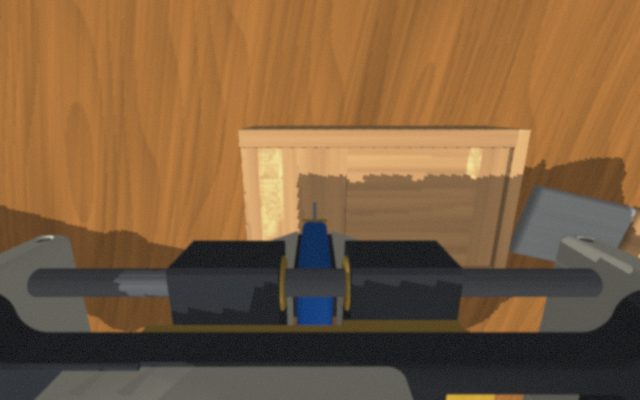

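```bash

python3 -m crank '[[0,0,0,-0.006,0],[0,0,0,-0.005,0],[0,0,0,-0.004,0],[0,0,0,-0.002,0],[0,0,0,0,0],[0,0,0,0,0],[0,0,0,0,0],[0,0,0,0,0]]' 40
python3 -m crank '[[0,0,0,-0.001,0],[0,0,0,-0.001,0],[0,0,0,-0.001,0],[0,0,0,0,0],[0,0,0,0,0],[0,0,0,0,0],[0,0,0,0,0],[0,0,0,0,0]]'
```

```text
clock: 6.45
position: [0.5744, 0.1319, 0.1454]
ee_rot: [1.964, 2.452, 0.0]
force: [0.6, -0.0, 0.1]
width: 0.151
clock: 7.12
position: [0.5744, 0.1318, 0.1442]
ee_rot: [1.964, 2.452, 0.0]
force: [0.1, -0.5, -0.5]
width: 0.152
```

```bash

python3 -m crank '[[0,0,0,-0.001,0],[0,0,0,-0.001,0],[0,0,0,-0.001,0],[0,0,0,0,0],[0,0,0,0,0],[0,0,0,0,0],[0,0,0,0,0],[0,0,0,0,0]]'
python3 -m crank '[[0,0,0,-0.001,0],[0,0,0,-0.001,0],[0,0,0,0,0],[0,0,0,0,0],[0,0,0,0,0],[0,0,0,0,0],[0,0,0,0,0],[0,0,0,0,0]]'
```

```text
clock: 7.78
position: [0.5744, 0.1318, 0.143]
ee_rot: [1.964, 2.452, 0.0]
force: [0.1, -0.4, -0.6]
width: 0.153
clock: 8.45
position: [0.5744, 0.1319, 0.1422]
ee_rot: [1.964, 2.452, 0.0]
force: [-1.1, -0.7, 0.3]
width: 0.151
```

```bash

python3 -m crank '[[0,0,0,-0.001,0],[0,0,0,0,0],[0,0,0,0,0],[0,0,0,0,0],[0,0,0,0,0],[0,0,0,0,0],[0,0,0,0,0],[0,0,0,0,0]]'
python3 -m crank '[[0,0,0,-0.001,0],[0,0,0,0,0],[0,0,0,0,0],[0,0,0,0,0],[0,0,0,0,0],[0,0,0,0,0],[0,0,0,0,0],[0,0,0,0,0]]'
```

```text
clock: 9.12
position: [0.5744, 0.1319, 0.1421]
ee_rot: [1.964, 2.452, 0.0]
force: [-1.4, -1.0, 5.7]
width: 0.151
clock: 9.78
position: [0.5744, 0.1319, 0.142]
ee_rot: [1.964, 2.451, 0.0]
force: [-2.2, -1.6, 9.0]
width: 0.153
```

```bash

python3 -m crank '[[0,0,0,0.001,0],[0,0.0024,0.0006,0,0],[0,0.0024,0.0006,0,0],[0,0.0024,0.0006,0,0],[0,0.0024,0.0006,0,0],[0,0.0024,0.0006,0,0],[0,0,0,0,0],[0,0,0,0,0]]'
```

```text
clock: 10.45
position: [0.5783, 0.1329, 0.142]
ee_rot: [-1.964, -2.451, 0.002]
force: [-4.7, -1.8, 9.4]
width: 0.151
```

```bash

python3 -m crank '[[0,0,0,0.001,0],[0,0.0024,0.0006,0,0],[0,0.0024,0.0006,0,0],[0,0.0024,0.0006,0,0],[0,0.0024,0.0006,0,0],[0,0.0024,0.0006,0,0],[0,0,0,0,0],[0,0,0,0,0]]'
```

```text
clock: 11.12
position: [0.5837, 0.1342, 0.1421]
ee_rot: [-1.964, -2.451, 0.001]
force: [-3.5, -0.8, 5.1]
width: 0.149
```

```bash

python3 -m crank '[[0,0.0024,0.0006,0,0],[0,0.0024,0.0006,0,0],[0,0.0024,0.0006,0,0],[0,0.0024,0.0006,0,0],[0,0.0012,0.0003,0,0],[0,0,0,0,0],[0,0,0,0,0],[0,0,0,0,0]]'
```

```text
clock: 11.78
position: [0.588, 0.1353, 0.1421]
ee_rot: [-1.964, -2.451, 0.001]
force: [-3.5, -1.6, 5.7]
width: 0.151
```

```bash

python3 -m crank '[[0,0.0024,0.0006,0,0],[0,0.0024,0.0006,0,0],[0,0,0,0,0],[0,0,0,0,0],[0,0,0,0,0],[0,0,0,0,0],[0,0,0,0,0],[0,0,0,0,0]]'
python3 -m crank '[[0,0.0024,0.0006,0,0],[0,0.0024,0.0006,0,0],[0,0,0,0,0],[0,0,0,0,0],[0,0,0,0,0],[0,0,0,0,0],[0,0,0,0,0],[0,0,0,0,0]]'
```

```text
clock: 12.45
position: [0.5899, 0.1357, 0.1421]
ee_rot: [-1.964, -2.451, 0.001]
force: [-3.5, -1.7, 6.3]
width: 0.147
clock: 13.12
position: [0.5919, 0.1362, 0.1421]
ee_rot: [-1.964, -2.452, 0.001]
force: [-2.4, -0.9, 5.0]
width: 0.149
```

```bash

python3 -m crank '[[0,0.0024,0.0006,0,0],[0,0.0012,0.0003,0,0],[0,0,0,0,0],[0,0,0,0,0],[0,0,0,0,0],[0,0,0,0,0],[0,0,0,0,0],[0,0,0,0,0]]'
```

```text
clock: 13.78
position: [0.5936, 0.1366, 0.1421]
ee_rot: [1.964, 2.452, 0.0]
force: [-1.0, 0.1, 0.9]
width: 0.151
```

```bash

python3 -m crank '[[0,0,0,-0.001,0],[0,0,0,-0.001,0],[0,0,0,-0.001,0],[0,0,0,0,0],[0,0,0,0,0],[0,0,0,0,0],[0,0,0,0,0],[0,0,0,0,0]]'
```

```text
clock: 14.45
position: [0.5939, 0.1366, 0.1409]
ee_rot: [1.964, 2.452, 0.001]
force: [2.1, 0.2, -1.3]
width: 0.153
```

```bash

python3 -m crank '[[0,0.0024,0.0006,0,0],[0,0,0,0,0],[0,0,0,0,0],[0,0,0,0,0],[0,0,0,-0.001,0],[0,0,0,-0.001,0],[0,0,0,0,0],[0,0,0,0,0]]'
```

```text
clock: 15.12
position: [0.5945, 0.1368, 0.1401]
ee_rot: [-1.964, -2.452, 0.0]
force: [-0.4, 0.3, -0.9]
width: 0.153
```

```bash

python3 -m crank '[[0,0,0,-0.001,0],[0,0,0,-0.001,0],[0,0,0,-0.001,0],[0,0,0,-0.001,0],[0,0,0,-0.001,0],[0,0,0,-0.001,0],[0,0,0,0,0],[0,0,0,0,0]]'
python3 - <<'E'
from h import *
cv2.imwrite("pics/s5.png",arm.get_image("scene")[:,:,::-1]);cv2.imwrite("pics/w5.png",arm.get_image("wrist")[:,:,::-1])
crop("pics/s5.png",300,120,430,240,5,"pics/s5c.png")
E
```

```text
clock: 15.78
position: [0.5945, 0.1368, 0.1377]
ee_rot: [1.964, 2.452, 0.0]
force: [0.1, -0.3, -0.3]
width: 0.15
```

View pics/s5c.png

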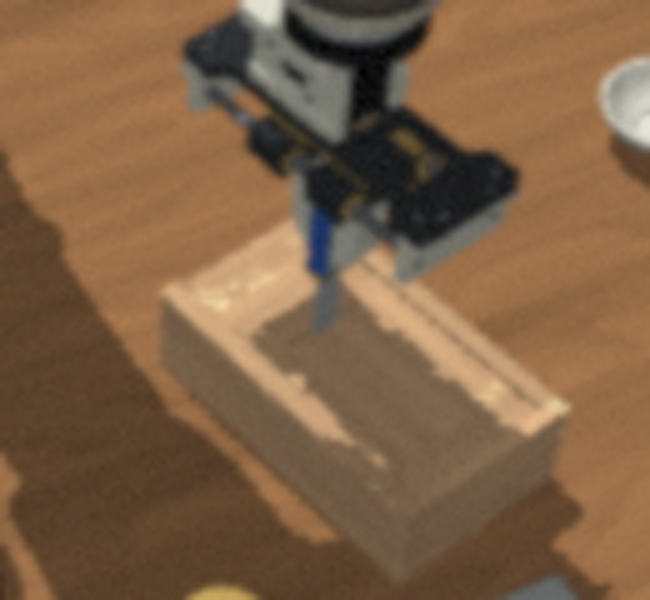

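View pics/w5.png

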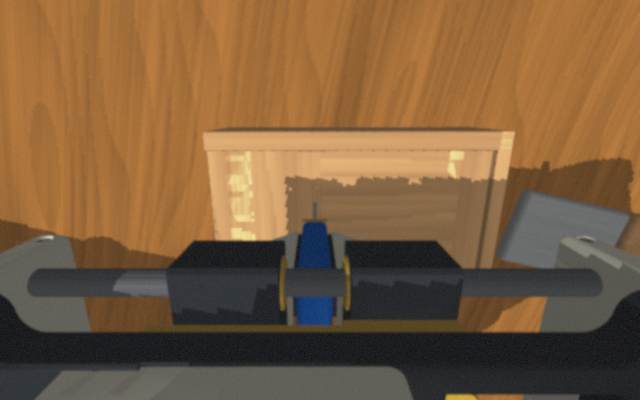

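```bash

python3 -m crank '[[0,0,0,0,0],[0,0,0,0,0],[0,0,0,0,0],[0,0,0,0,0],[0,0,0,0,0],[0,0,0,0,0],[0,0,0,0,0],[0,0,0,0,0]]'
python3 -m crank '[[0,-0.0024,-0.0006,0,0],[0,-0.0024,-0.0006,0,0],[0,-0.0024,-0.0006,0,0],[0,-0.0049,-0.0011,0,0],[0,-0.0049,-0.0011,0,0],[0,-0.0049,-0.0011,0,0],[0,-0.0049,-0.0011,0,0],[0,-0.0049,-0.0011,0,0]]'
```

```text
clock: 16.55
position: [0.5945, 0.1368, 0.1377]
ee_rot: [1.964, 2.452, -0.0]
force: [1.0, 0.2, -0.6]
width: 0.145
clock: 17.22
position: [0.5818, 0.134, 0.1379]
ee_rot: [1.964, 2.452, 0.001]
force: [3.0, 0.8, -1.5]
width: 0.151
```

```bash

python3 -m crank '[[0,-0.0073,-0.0017,0,0],[0,-0.0097,-0.0022,0,0],[0,-0.0097,-0.0022,0,0],[0,-0.0097,-0.0022,0,0],[0,-0.0097,-0.0022,0,0],[0,-0.0097,-0.0022,0,0],[0,-0.0097,-0.0022,0,0],[0,-0.0097,-0.0022,0,0]]'
python3 -m crank '[[0,-0.0097,-0.0022,0,0],[0,-0.0097,-0.0022,0,0],[0,-0.0097,-0.0022,0,0],[0,-0.0097,-0.0022,0,0],[0,-0.0097,-0.0022,0,0],[0,-0.0097,-0.0022,0,0],[0,-0.0097,-0.0022,0,0],[0,-0.0097,-0.0022,0,0]]'
python3 - <<'E'
from h import *
s=arm.observe(); print({k:np.round(v,4) for k,v in s.items() if k in("position","force","ft_torque","width")})
cv2.imwrite("pics/s6.png",arm.get_image("scene")[:,:,::-1])
crop("pics/s6.png",300,100,430,240,4,"pics/s6c.png")
E
```

```text
clock: 17.88
position: [0.5514, 0.1271, 0.1378]
ee_rot: [1.964, 2.452, 0.0]
force: [2.2, 0.8, 0.3]
width: 0.15
clock: 18.55
position: [0.5204, 0.1201, 0.1378]
ee_rot: [1.964, 2.452, 0.0]
force: [2.8, 2.0, 1.2]
width: 0.152
{'position': array([0.5204, 0.1201, 0.1378]), 'force': array([2.7622, 2.0356, 1.1875]), 'ft_torque': array([ 0.5465, -0.9089,  0.0201]), 'width': np.float64(0.1521)}
```

View pics/s6c.png

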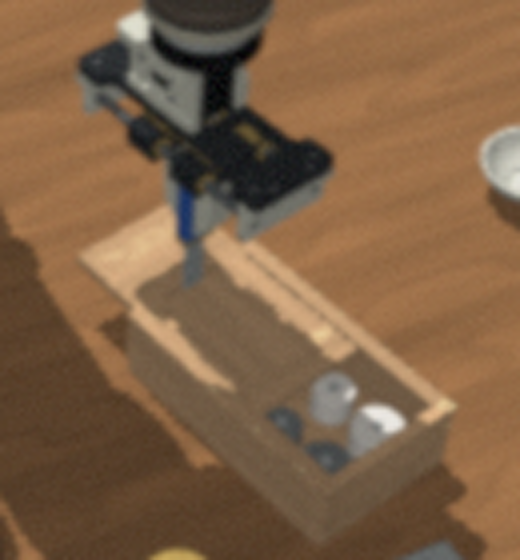

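```bash

python3 -m crank '[[0,-0.0097,-0.0022,0,0],[0,-0.0097,-0.0022,0,0],[0,-0.0097,-0.0022,0,0],[0,-0.0073,-0.0017,0,0],[0,-0.0049,-0.0011,0,0],[0,-0.0049,-0.0011,0,0],[0,0,0,0,0],[0,0,0,0,0]]'
python3 -m crank '[[0,-0.0024,-0.0006,0,0],[0,-0.0024,-0.0006,0,0],[0,-0.0024,-0.0006,0,0],[0,-0.0024,-0.0006,0,0],[0,0,0,0,0],[0,0,0,0,0],[0,0,0,0,0],[0,0,0,0,0]]'
```

```text
clock: 19.27
position: [0.5018, 0.1155, 0.1376]
ee_rot: [-1.964, -2.451, 0.002]
force: [0.6, 1.1, -0.8]
width: 0.151
clock: 19.93
position: [0.4982, 0.1148, 0.1377]
ee_rot: [-1.964, -2.452, 0.001]
force: [2.5, 0.4, -1.0]
width: 0.148
```

```bash

python3 -m crank '[[0,-0.0024,-0.0006,0,0],[0,-0.0024,-0.0006,0,0],[0,-0.0024,-0.0006,0,0],[0,0,0,0,0],[0,0,0,0,0],[0,0,0,0,0],[0,0,0,0,0],[0,0,0,0,0]]'
python3 -m crank '[[0,-0.0024,-0.0006,0,0],[0,0,0,0,0],[0,0,0,0,0],[0,0,0,0,0],[0,0,0,0,0],[0,0,0,0,0],[0,0,0,0,0],[0,0,0,0,0]]'
```

```text
clock: 20.6
position: [0.4962, 0.1143, 0.138]
ee_rot: [1.964, 2.451, 0.002]
force: [5.4, 0.6, -2.9]
width: 0.15
clock: 21.27
position: [0.496, 0.1143, 0.1381]
ee_rot: [1.963, 2.45, 0.004]
force: [8.0, 1.2, -4.0]
width: 0.151
```

```bash

python3 -m crank '[[0,0.0024,0.0006,0,0],[0,0.0024,0.0006,0,0],[0,0.0012,0.0003,0,0],[0,0,0,0,0],[0,0,0,0,0],[0,0,0,0,0],[0,0,0,0,0],[0,0,0,0,0]]'
```

```text
clock: 21.93
position: [0.4966, 0.1144, 0.1376]
ee_rot: [-1.964, -2.452, 0.001]
force: [0.3, -1.1, -0.8]
width: 0.15
```

```bash

python3 -m crank '[[0,0.0006,0,0.002,0],[0,0,0,0.004,0],[0,0,0,0.006,0],[0,0,0,0.01,0],[0,0,0,0.03,0],[0,0,0,0.05,0],[0,0,0,0.06,0],[0,0,0,0.03,0]]'
python3 - <<'E'
from h import *
s=arm.observe(); print({k:np.round(v,4) for k,v in s.items() if k in("position","force","ft_torque","width")})
for n in ["scene","top","wrist"]: cv2.imwrite(f"pics/{n}7.png",arm.get_image(n)[:,:,::-1])
crop("pics/scene7.png",300,100,430,240,4,"pics/s7c.png")
crop("pics/top7.png",230,150,330,250,5,"pics/t7c.png")
E
```

```text
clock: 22.6
position: [0.4979, 0.1151, 0.2172]
ee_rot: [1.963, 2.451, 0.003]
force: [0.9, -0.2, -0.2]
width: 0.151
{'position': array([0.4979, 0.1151, 0.2172]), 'force': array([ 0.8586, -0.2195, -0.1599]), 'ft_torque': array([ 0.0117, -0.1881,  0.005 ]), 'width': np.float64(0.1515)}
```

View pics/s7c.png

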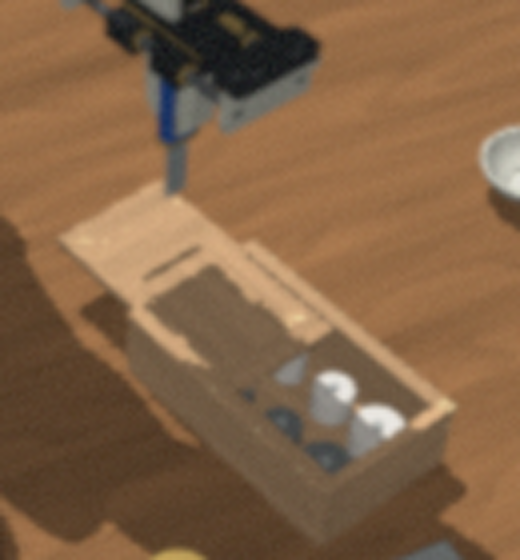

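View pics/wrist7.png

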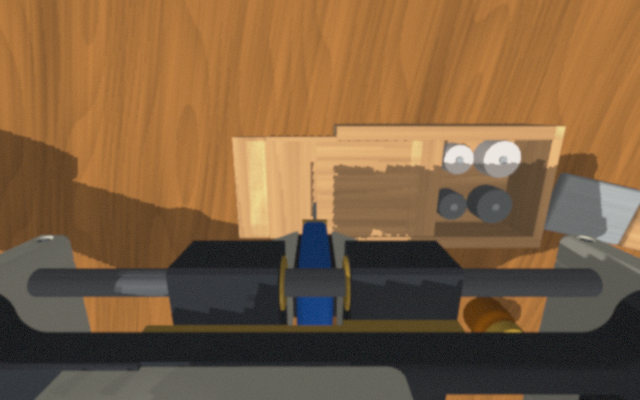

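```bash

python3 -m crank '[[0,0.03,-0.05,0,-0.06],[0,0.04,-0.08,0,-0.062],[0,0.042,-0.08,0,-0.062],[0,0.042,-0.08,0,-0.062],[0,0.042,-0.08,0,-0.062],[0,0.042,-0.08,0,-0.062],[0,0.04,-0.08,0,-0.062],[0,0.034,-0.07,0,-0.06]]'
python3 -m crank '[[0,0,0,-0.02,0],[0,0,0,0,0],[0,0,0,0,0],[0,0,0,0,0],[0,0,0,0,0],[0,0,0,0,0],[0,0,0,0,0],[0,0,0,0,0]]'
python3 - <<'E'
from h import *
from scipy.spatial.transform import Rotation as R
s=arm.observe(); print({k:np.round(v,4) for k,v in s.items() if k in("position","force","ft_torque","width")})
M=R.from_rotvec(s["ee_rot"]).as_matrix(); print(np.degrees(np.arctan2(M[1,1],M[0,1])), M.round(3))
c=arm.get_calibration("wrist")
np.savez("pics/w8.npz",K=c["intrinsics"],T=c["extrinsics"])
cv2.imwrite("pics/w8.png",arm.get_image("wrist")[:,:,::-1])
crop("pics/w8.png",250,120,390,270,4,"pics/w8c.png")
E
```

```text
clock: 23.42
position: [0.622, -0.1288, 0.2128]
ee_rot: [-2.529, -1.863, 0.004]
force: [0.2, 0.8, -0.3]
width: 0.15
clock: 24.08
position: [0.6221, -0.1251, 0.2069]
ee_rot: [2.523, 1.871, 0.001]
force: [0.2, 0.4, -0.2]
width: 0.153
{'position': array([ 0.6221, -0.1251,  0.2069]), 'force': array([ 0.2265,  0.4323, -0.2049]), 'ft_torque': array([ 0.0232, -0.1048,  0.0096]), 'width': np.float64(0.1534)}
-16.879020399229432 [[ 0.29   0.957  0.001]
 [ 0.957 -0.29  -0.   ]
 [ 0.     0.001 -1.   ]]
```

View pics/w8c.png

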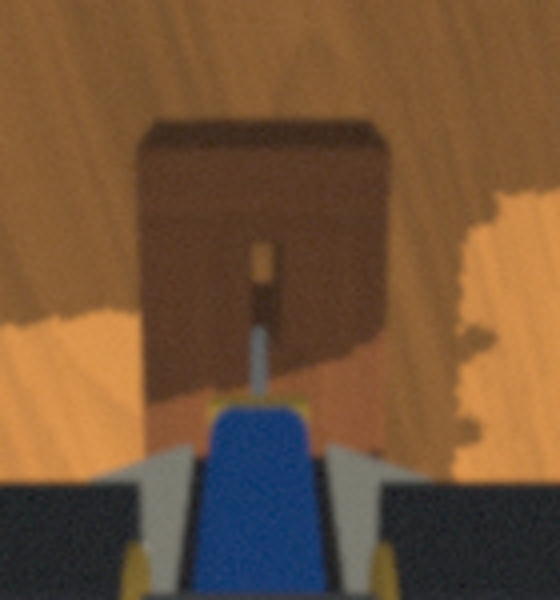

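```bash
python3 - <<'E'
from h import *
d=np.load("pics/w8.npz"); c={"intrinsics":d["K"],"extrinsics":d["T"]}
f=lambda u,v:(250+(u+.5)/4-.5,120+(v+.5)/4-.5)
t=np.array([.6221,-.1251]); a=np.radians(-16.7); ex=np.array([np.cos(a),np.sin(a)]); ey=np.array([-ex[1],ex[0]])
for n,p,z in [("slot +y end",(265,240),.06),("slot L",(251,280),.06),("slot R",(280,280),.06),("blade",(259,330),.2069-.0833),("handle",(260,408),.2069-.0833+.050),("blockL",(140,150),.06),("blockR",(387,150),.06),("blockL",(147,440),.06),("blockR",(385,440),.06)]:
    q=ray("w",*f(*p),z,c)[:2]-t; print(n,(q@ex*1e3).round(1),(q@ey*1e3).round(1))
E
```

```text
slot +y end 0.6 11.4
slot L -2.8 1.5
slot R 4.2 1.5
blade -0.8 7.6
handle -0.6 10.1
blockL -28.6 33.0
blockR 29.3 32.7
blockL -29.0 -39.6
blockR 30.5 -39.9
```

```bash

python3 -m crank '[[0,0.003,-0.002,-0.02,0.005],[0,0,0,-0.04,0],[0,0,0,-0.04,0],[0,0,0,-0.025,0],[0,0,0,-0.01,0],[0,0,0,0,0],[0,0,0,0,0],[0,0,0,0,0]]'
python3 - <<'E'
from h import *
cv2.imwrite("pics/w9.png",arm.get_image("wrist")[:,:,::-1]); cv2.imwrite("pics/s9.png",arm.get_image("scene")[:,:,::-1])
crop("pics/w9.png",250,120,390,270,4,"pics/w9c.png")
crop("pics/s9.png",230,150,330,250,5,"pics/s9c.png")
E
```

```text
clock: 24.8
position: [0.6238, -0.1263, 0.1534]
ee_rot: [2.518, 1.877, 0.002]
force: [0.1, 1.3, -1.1]
width: 0.151
```

View pics/w9c.png

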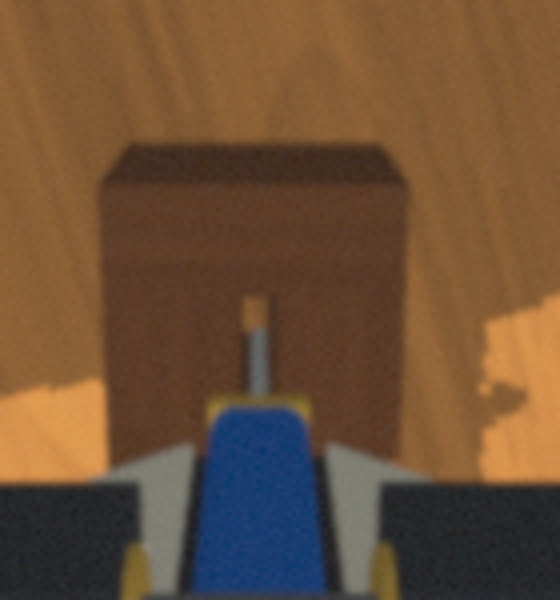

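View pics/s9c.png

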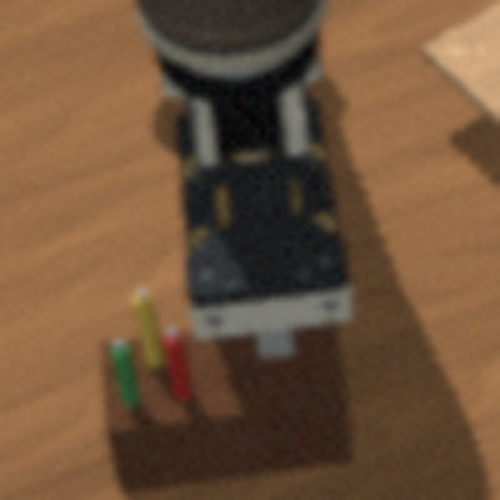

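```bash

python3 -m crank '[[0,-0.001,0,-0.005,0],[0,0,0,-0.005,0],[0,0,0,-0.005,0],[0,0,0,-0.005,0],[0,0,0,-0.005,0],[0,0,0,-0.005,0],[0,0,0,0,0],[0,0,0,0,0]]'
```

```text
clock: 25.57
position: [0.6228, -0.1262, 0.1404]
ee_rot: [-2.519, -1.877, 0.0]
force: [-0.4, 0.0, -0.6]
width: 0.15
```

```bash

python3 -m crank '[[0,0,0,-0.01,0],[0,0,0,-0.015,0],[0,0,0,-0.015,0],[0,0,0,-0.015,0],[0,0,0,-0.015,0],[0,0,0,-0.015,0],[0,0,0,-0.015,0],[0,0,0,0,0]]'
python3 -m crank '[[0,0,0,-0.006,0],[0,0,0,-0.003,0],[0,0,0,-0.003,0],[0,0,0,-0.002,0],[0,0,0,-0.001,0],[0,0,0,0,0],[0,0,0,0,0],[0,0,0,0,0]]'
```

```text
clock: 26.23
position: [0.622, -0.1262, 0.0989]
ee_rot: [-2.518, -1.876, 0.002]
force: [-0.7, -0.0, 0.1]
width: 0.151
clock: 26.9
position: [0.6229, -0.1263, 0.0947]
ee_rot: [2.519, 1.877, 0.0]
force: [-0.3, -1.2, -1.5]
width: 0.151
```

```bash

python3 -m crank '[[0,0,0,-0.001,0],[0,0,0,-0.001,0],[0,0,0,0,0],[0,0,0,0,0],[0,0,0,0,0],[0,0,0,0,0],[0,0,0,0,0],[0,0,0,0,0]]'
python3 -m crank '[[0,0,0,-0.001,0],[0,0,0,-0.001,0],[0,0,0,0,0],[0,0,0,0,0],[0,0,0,0,0],[0,0,0,0,0],[0,0,0,0,0],[0,0,0,0,0]]'
```

```text
clock: 27.57
position: [0.6228, -0.1263, 0.0938]
ee_rot: [2.519, 1.877, 0.0]
force: [-0.4, 0.8, 0.1]
width: 0.15
clock: 28.23
position: [0.6229, -0.1263, 0.0933]
ee_rot: [2.519, 1.877, 0.0]
force: [-2.5, -0.6, 5.5]
width: 0.152
```

```bash

python3 -m crank '[[0.3,0,0,0,0],[0.3,0,0,0,0],[0.5,0,0,0,0],[0.6,0,0,0,0],[0.6,0,0,0,0],[0.6,0,0,0,0],[0.6,0,0,0,0],[0.6,0,0,0,0]]'
python3 -m crank '[[0.6,0,0,0,0],[0.6,0,0,0.005,0],[0.6,0,0,0.02,0],[0.6,0,0,0.05,0],[0.6,0,0,0.08,0],[0.6,0,0,0.08,0],[0.6,0,0,0.08,0],[0.6,0,0,0.05,0]]'
python3 -m crank '[[0.6,-0.05,-0.05,0,0],[0.6,-0.07,-0.07,0,0],[0.6,-0.07,-0.07,0,0],[0.6,-0.07,-0.07,0,0],[0.6,-0.07,-0.07,0,0],[0.6,-0.05,-0.05,0,0],[0.6,0,0,0,0],[0.6,0,0,0,0]]'
python3 - <<'E'
from h import *
s=arm.observe(); print({k:np.round(v,4) for k,v in s.items() if k in("position","force","dq","width")})
for n in ["scene","top"]: cv2.imwrite(f"pics/{n}10.png",arm.get_image(n)[:,:,::-1])
crop("pics/scene10.png",240,130,430,260,4.2,"pics/s10c.png")
crop("pics/top10.png",250,150,410,250,5,"pics/t10c.png")
E
```

```text
clock: 28.9
position: [0.6228, -0.1263, 0.0929]
ee_rot: [2.519, 1.877, 0.0]
force: [1.1, -0.0, -0.2]
width: 0.596
clock: 29.57
position: [0.6238, -0.1261, 0.2434]
ee_rot: [2.517, 1.876, 0.005]
force: [-0.0, 0.2, 0.5]
width: 0.597
clock: 30.23
position: [0.4696, -0.2799, 0.2398]
ee_rot: [2.522, 1.872, -0.0]
force: [0.3, 0.4, 0.8]
width: 0.6
{'dq': array([-0.044 ,  0.0129, -0.0426, -0.0173, -0.0113, -0.0055, -0.0148]), 'position': array([ 0.4696, -0.2799,  0.2398]), 'force': array([0.2942, 0.3924, 0.8493]), 'width': np.float64(0.5999)}
```

View pics/s10c.png

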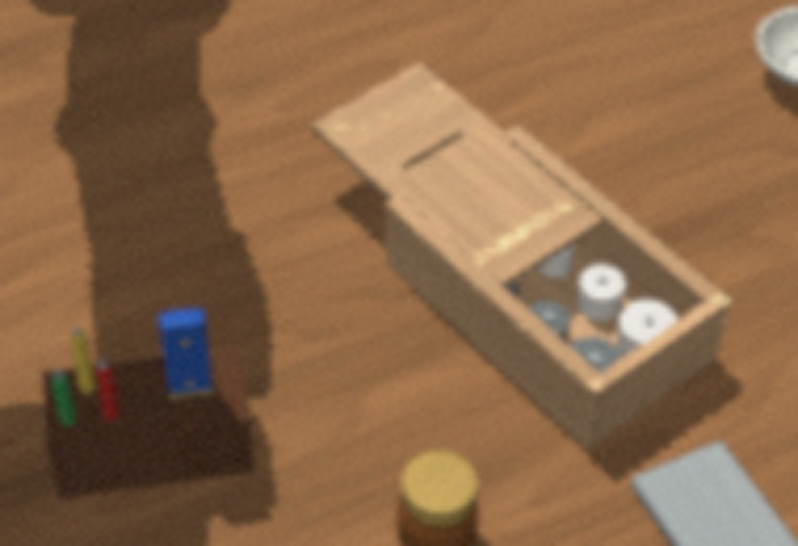

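View pics/t10c.png

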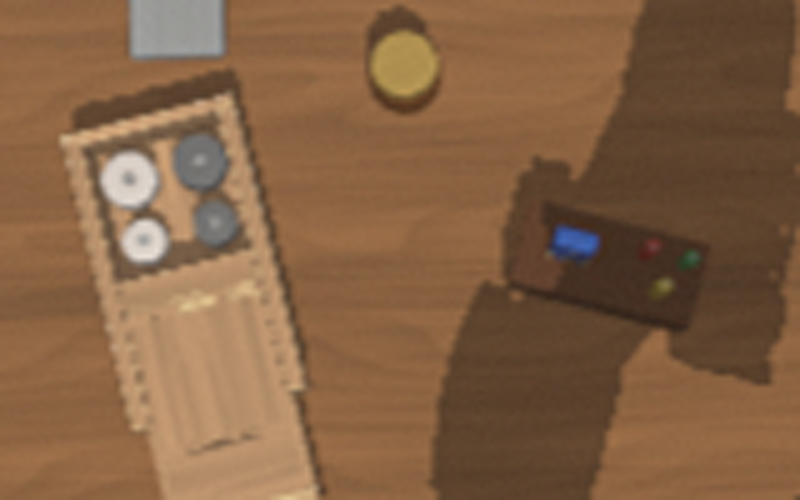

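```bash
python3 - <<'E'
from h import *
f=lambda u,v:(250+(u+.5)/5-.5,150+(v+.5)/5-.5)
g=lambda u,v:(240+(u+.5)/4.2-.5,130+(v+.5)/4.2-.5)
a=np.mean([ray("scene",240+x/4.4,150+y/4.4,.059) for x,y in [(520,171),(581,133)]],0)
b=np.mean([ray("scene",*g(x,y),.059) for x,y in [(404,165),(463,134)]],0)
print("groove moved",a,b,np.linalg.norm(a-b))
a=np.mean([ray("top",*f(x,y),.059) for x,y in [(152,312),(232,292)]],0)
b=np.mean([ray("top",*f(x,y),.059) for x,y in [(188,451),(260,433)]],0)
print("groove moved",np.linalg.norm(a-b))
p=ray("scene",*g(184,314),.135);print("handle top",p)
im0=cv2.imread("pics/top0.png").astype(int);im1=cv2.imread("pics/top10.png").astype(int)
b=(im0[:,:,0]>im0[:,:,2]+50);c=(im1[:,:,0]>im1[:,:,2]+50)
for m in (b,c):
    y,x=np.nonzero(m[185:210,345:380]); print(x.mean()+345,y.mean()+185,len(x))
E
python3 -m crank '[[0.6,0,0,0,0],[0.6,0,0,0,0],[0.6,0,0,0,0],[0.6,0,0,0,0],[0.6,0,0,0,0],[0.6,0,0,0,0],[0.6,0,0,0,0],[0.6,0,0,0,0]]'
```

```text
groove moved [0.59642681 0.13733257 0.059     ] [0.49732093 0.11511386 0.059     ] 0.10156597180444815
groove moved 0.10033505371199095
handle top [ 0.62089995 -0.12462914  0.135     ]
364.4375 197.75 32
364.6764705882353 197.8235294117647 34
clock: 31.0
position: [0.4708, -0.2782, 0.2389]
ee_rot: [-2.519, -1.877, 0.0]
force: [-0.1, -1.0, 1.3]
width: 0.6
```

```bash
ls pics | tail -3
```

```text
wrist0.png
wrist2.png
wrist7.png
```

View pics/top10.png

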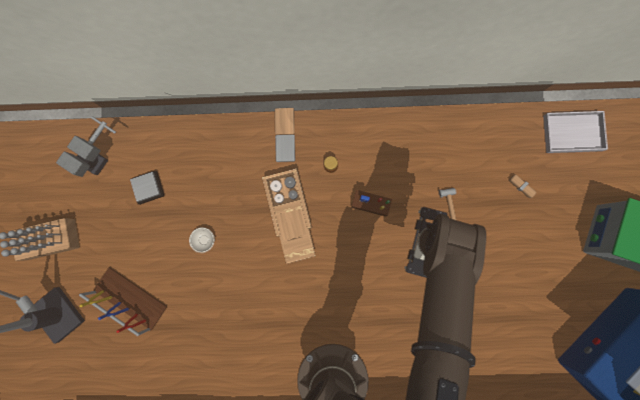

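The pictures show the lid drawn out about 100 mm and the scraper back in its original place. The jar is at (330,162), the dish at (202,240) and the hammer at (448,190), all unmoved, and the gripper is clear.

```bash
python3 -c "
from cell import arm
print(arm.sign_off())"
```

```text
the job is handed in; nothing more can be done
None
```

The lid is fully open and the scraper is back in its slot, released. I handed the job in at about 31 s of the 72 s allowed.

- **Finding the groove:** I set the scraper's tip on the closed lid about 20 mm short of the groove. I drew it towards the box's +x, which holds the lid shut, pressing with about 5–9 N. The upward force fell to about 1 N at the groove, and the tip then went 4–4.5 mm in without resistance. I paused there with the lid shut. While first lowering the tip, I felt about 2 N towards opening the lid for a moment, less than the 3 N it takes to move, and moved off it.
- **Opening the lid:** The pull took about 3 N, rising to 8 N at the stop. The two fixed cameras put the groove's travel at 100.3 mm and 101.6 mm, against a full travel of 100 mm.
- **Returning the scraper:** It seated at the same height at which I gripped it (tool z 0.0933 m), with 5.5 N of contact. After I let go, the handle was within 0.3 px of its starting place in the top view, and it stands upright.
- **Other checks:** In the top view the jar, dish and hammer are where they were. The gripper stayed off the box and touches nothing. No check failed or disagreed beyond the roughly 1 mm between the two travel readings.

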